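Index the leather-tool carousel to the pricking iron

ROBOT

A 6-joint arm with a two-finger parallel gripper is mounted at the origin on the work surface. World frame = base frame: x ahead of the robot, y to its left, z up, the work surface at z = 0. Lengths are in m, angles in rad, forces in N, time in s.
With the tool pointing down it reaches from about 0.375 to 0.9 m from the base axis. Payload 3.1 kg.
Tool frame: the origin (TCP) lies midway between the tips of the shut fingers; the grasp point (between the pads) lies manip.hold_point_z behind it (manip.hold_point_z is the distance from the TCP to the grasp point, in m); z points along the fingers, y is the direction in which the jaws open and shut (so a half turn about z gives the same grasp; the last joint's range is limited). The gripper opens to 85 mm and grips with 20 to 120 N. Pads are 22 mm wide; open, the fingers measure 114 mm over their backs; the gripper's body (76 mm by 85 mm) begins 54 mm behind the grasp point. The pads swing forward as they close: fully open they stand 13 mm farther back than shut.
Start: joints at [-0.178, 0.527, 1.433, -0, 1.181, -0.178], TCP at [0.625, 0, 0.231] pointing down, gripper open.
Joint ranges: [-3.08, 3.08], [-0.75, 2.2], [0.22, 2.44], [-1.43, 4.57], [0, 2.65], [-2.85, 2.85]. Speed limits (rad/s): [2.79, 2.79, 3.14, 3.14, 3.14, 3.14].

INTERFACE

Orientations are given as a unit quaternion [x, y, z, w].
In Python, from station import manip, snapshot, workorder, models gives the robot as it stands.
- The arm moves only by the tool jog_arm, never from a script. Its argument "commands" is a list of rows, each a list of 5 numbers: the opening in per cent of the stroke, from 0 (shut) to 100 (fully open), then the shift along the world's x, y, z in cm, then the turn about the world's z in rad. A call has 1 to 8 rows; each row shifts and turns the pose as measured when the row begins; what a row does not reach is not made up. A row lasts 1/12 s, in which the tool goes at most 41.7 mm and 7.16 degrees, less where a joint would pass 70% of its speed; a pose out of reach is approached as far as the arm can. A call with a gripper value outside its range is refused whole. The fingers move at their own pace and stop on an object; "squeeze" is the grip in N (left out, the last holds). Time passes only in rows, so rows that do not move let the fingers close. It gives the time, the measured TCP pose, the force and the opening at its end, in the units of the state.
- manip.sense(): the state, without advancing time (a new reading comes with each control period).
- snapshot(name): name is "scene" or "side" or "wrist"; returns a dict with "image" (384x512x3 uint8, red, green, blue), "intrinsics" (3x3 intrinsics, pixels), "extrinsics" (4x4, takes a point from camera to world coordinates); the wrist camera has in their place "hand_eye" (4x4, takes a point from camera to tool coordinates, whose origin is the TCP and whose axes are the flange's). Camera axes: x right, y down, z forward; pixel columns grow to the right and rows downward; lengths in m; the calibration is good to about 2 mm. A picture is of the moment at which its call begins: read the wrist's pose just before it. There is no depth.
- workorder.sign_off(): hands the job in, once; it reports no verdict.
Trained networks look in a picture, given as the dict that the camera call returned (one of the last four; its "shot" number tells which), for a name from the list of things; names that differ only in an ending like _2 or _b are one class to them, and where a whole thing is asked for, a point or a joint stands for the part that bears it (a point fixed in the world has none). Each returns a list of dicts, best first, with "score" (0 to 1); they miss things now and then, are a little off and sometimes report something else, mostly with a low value. They report only what shows in the picture. A call takes as long as a camera call.
- models.find_in(picture, name): "centre" ([x, y, z] in m, in world coordinates, good to about 4 mm: the middle of the surface that is visible of it).
- models.pinpoint(picture, name): "centre" ([x, y, z] in m, in world coordinates, good to about 4 mm: a listed point, or the origin of a listed thing).
The state is a dict: "t": time; "q": joint angles; "qd": joint speeds; "tau": joint torques, N m; "tcp_pos": TCP position; "tool_rot": TCP orientation; "force": force on the tool from outside, world axes, zero at the start; "ft_torque": the same for the moment, N m; "finger_gap": opening from 0.0 (shut) to 1.0 (fully open).
Only numpy, scipy, OpenCV 4.12 (cv2) and the standard library are available. Lean on these libraries where they do the work, as an engineer would, in place of code of your own. Each camera call takes 0.05 s, during which the arm holds its last target. There are 200 camera calls.

TASK

Stand the index pin in the carousel hole beside the pricking iron (the wide comb with six prongs) and let go of it. Then, without touching the pin, turn the carousel by gently pushing one of the pegs at its rim (never harder than 20 N) until the iron faces front, by the brass pointer, and you feel the pin lock it; if the pin has not dropped fully, press it down until its collar sits flush on the deck. Leave everything else on the bench where it is.

Things in the scene. Friction and masses are not known exactly. Their poses are not given: they have to be found in the camera images.
- deck_centre (a point): Centre of the carousel deck's upper face, 54 mm above the bench; axes turn with the deck, z up. Pale wooden octagon, 260 mm across flats, 20 mm thick, turns endlessly either way about z; about 3 N at a peg turns it slowly; it stays where left. At 52 mm radius stand four tools, up to 65 mm high: the pricking iron on -x, a round punch on -y, an awl with bulbous wooden handle on +x, a square stamp on +y.
- iron_top (a point): Top of the pricking iron fixed on the deck, 63 mm above it: steel comb 34 mm wide with six upright prongs, the only wide comb on the carousel. Outwards of each of the four tools the deck has a through hole; the iron's is iron_hole.
- iron_hole (a point): Centre of the mouth of the hole beside the pricking iron, on the deck's upper face, 105 mm from deck_centre along the deck's -x. Through hole 14.5 mm wide. 4 mm below the deck's underside lies the flat fixed index board, on which the foot of a pin standing in this hole slides as the deck turns.
- front_mark (a point): Fixed point at the stand's front, 105 mm from deck_centre towards the brass pointer, at deck-top height. Facing front: iron_hole is here, roughly. The one index hole that takes the pin is hidden in the board under the deck (15 mm wide, 15 deep, radius 105), up to 17 mm to either side of this point along the circle: find it by feel. When the pin drops in, the deck locks and resistance to turning rises at once.
- pin_knob (a point): Centre of the index pin's grip, a plain upright knob 20 mm thick, from 17 mm below to 12 mm above this point. Loose steel pin, about 110 g: collar 25 mm wide, underside 22 mm below this point; shank 12 mm thick, 38 mm long. Starts standing in a 70 mm square, 32 mm high wooden block, collar 12 mm above the block (26 mm deep in it).
- pin_foot (a point): Centre of the pin's foot (tapered: 8 mm wide, full width 3 mm up), 60 mm below pin_knob. Standing in iron_hole on the index board, the pin's collar is 14 mm above the deck; over the index hole it drops 14 mm and the collar lies on the deck. The pin is loose in the deck's hole and trails its centre by about 1 mm, leaning a little; pushed too hard or fast it can jam half-way until the push is eased or the pin pressed.
- peg0 (a point): One of four equal upright wooden pegs at the deck's rim, 16 mm thick, 50 mm high above the deck, at 112 mm radius, half-way in angle between two holes: this one at x -79, y -79 mm in deck_centre's axes; the point is on its axis, 25 mm above the deck.
- peg1 (a point): One of four equal upright wooden pegs at the deck's rim, 16 mm thick, 50 mm high above the deck, at 112 mm radius, half-way in angle between two holes: this one at x +79, y -79 mm in deck_centre's axes; the point is on its axis, 25 mm above the deck.
- peg2 (a point): One of four equal upright wooden pegs at the deck's rim, 16 mm thick, 50 mm high above the deck, at 112 mm radius, half-way in angle between two holes: this one at x +79, y +79 mm in deck_centre's axes; the point is on its axis, 25 mm above the deck.
- peg3 (a point): One of four equal upright wooden pegs at the deck's rim, 16 mm thick, 50 mm high above the deck, at 112 mm radius, half-way in angle between two holes: this one at x -79, y +79 mm in deck_centre's axes; the point is on its axis, 25 mm above the deck.
- slicker: loose grooved wooden disc, 70 mm across, 22 mm high; origin at the centre of its underside
- jar: loose glue jar, 60 mm across, 75 mm high; origin at the centre of its underside
- case: loose flat grey tool case, 100 x 160 x 30 mm; origin at the centre of its underside
- mallet: loose hammer lying on the bench; origin under its middle
- loose_iron: loose four-toothed steel iron lying flat, 130 mm long along its x axis, 9 mm high; origin at the middle of its underside (not the iron on the carousel)
- small_chisel: loose two-toothed steel iron lying flat, 130 mm long along its x axis, 9 mm high; origin at the middle of its underside

How it is judged:
On the way, in this order (a step that is already met when the one before it is completed fails the run):
1. the pin stands in the hole beside the pricking iron, let go, before the carousel is turned to the front (horizontal distance between pin_knob and iron_hole below 0.011 m and z of pin_knob in the frame of iron_hole below 0.041 m and contact force between the fingers and pin below 0.3 N and horizontal distance between iron_hole and front_mark above 0.03 m), for 0.2 s.
2. the carousel is turned so that the iron's hole is at the front mark, with the pin in it and not held (horizontal distance between iron_hole and front_mark below 0.022 m and horizontal distance between pin_knob and iron_hole below 0.011 m and contact force between the fingers and pin below 0.3 N), for 0.1 s.
At the end, for the whole second after the job is handed in: The pin is fully home: its knob centre is less than 24.5 mm above the deck (collar on the deck within 2.5 mm) and within 8 mm of the axis of the iron's hole, that hole is within 22 mm of the front mark (which leaves room for where the index hole lies), and the pin is released and at rest (horizontal distance between iron_hole and front_mark below 0.022 m and horizontal distance between pin_knob and iron_hole below 0.008 m and z of pin_knob in the frame of iron_hole below 0.0245 m and contact force between the fingers and pin below 0.3 N and linear speed of pin below 0.02 m/s); the robot touches nothing.
It fails at once if the robot pushes on the carousel with more than 20 N (contact force between any of the arm, the fingers and carousel above 20 N).
It fails at once if the robot touches the pin while the carousel is part-way (its iron hole over 30 mm from its starting place and over 22 mm from the front mark) (distance of iron_hole from where it was at the start of the episode above 0.03 m and horizontal distance between iron_hole and front_mark above 0.022 m and contact force between the fingers and pin above 1 N).
It fails at once if a bystander is moved more than 25 mm (distance of any of slicker, jar, case, mallet, loose_iron, small_chisel from where it was at the start of the episode above 0.025 m).
It also fails if it takes over 72 s, if anything falls off the work surface, if the arm or the gripper's body presses on something with over 40 N, if the wrist force passes 120 N, or if a joint passes its speed limit or range.

## Working session

There is one attempt and no reset: what is moved stays moved. The work goes in short steps, Python scripts to look and compute and a tool call to move; the robot and the scene stay as the last step left them, time stands still between calls to the robot, and variables do not carry over. Pictures are saved under pics/ and viewed, about 8 in all and at most 12, crops included, and the job is handed in when it is done.

Besides the shell and the picture viewer there is one more tool, called in YAML: its name, and indented under it one key for each argument. jog_arm: Moves the arm, as the interface text tells. Its arguments: {"type":"object","properties":{"commands":{"type":"array","items":{"type":"array","items":{"type":"number"}}},"squeeze":{"type":"number"}},"required":["commands"]}

```bash
mkdir -p pics
cat > h.py <<'E'
from station import manip, snapshot, workorder, models
import numpy as np, cv2
def look(cam,names,save=None):
    p=snapshot(cam)
    if save: cv2.imwrite('pics/'+save,cv2.cvtColor(p['image'],cv2.COLOR_RGB2BGR))
    for n in names:
        r=models.pinpoint(p,n)[:2]
        print(cam,n,[(np.round(np.array(d['centre'])*1000,1).tolist(),round(d['score'],2)) for d in r])
    return p
def st():
    s=manip.sense(); print('t',round(s['t'],2),'tcp',np.round(np.array(s['tcp_pos'])*1000,1),'F',np.round(s['force'],1),'gap',round(s['finger_gap'],3),'R',np.round(s['tool_rot'],3))
    return s
E
python3 - <<'E'
from h import *
st(); print(manip.hold_point_z)
N=['deck_centre','iron_top','iron_hole','front_mark','pin_knob','pin_foot','peg0','peg1','peg2','peg3','slicker','jar','case','mallet','loose_iron','small_chisel']
a=look('scene',N,'scene0.png'); b=look('side',N,'side0.png')
cv2.imwrite('pics/both.png',cv2.resize(cv2.cvtColor(np.hstack([a['image'],b['image']]),cv2.COLOR_RGB2BGR),(800,300)))
E
```

```text
t 0.0 tcp [6.243e+02 2.000e-01 2.303e+02] F [-0.2  0.6 -0.2] gap 0.996 R [ 0.707  0.707 -0.001 -0.001]
0.0187
scene deck_centre [([563.8, -64.7, 51.7], 0.84), ([618.9, 426.4, 1.3], 0.67)]
scene iron_top [([616.8, -90.8, 115.8], 0.93)]
scene iron_hole [([773.9, 158.6, 2.8], 0.38)]
scene front_mark [([462.0, -90.2, 52.1], 0.87)]
scene pin_knob [([408.5, 280.3, 66.9], 0.46)]
scene pin_foot [([409.9, 281.2, 5.5], 0.5), ([595.7, -172.1, 86.1], 0.34)]
scene peg0 [([528.6, 44.5, 80.6], 0.91), ([596.7, -174.1, 81.3], 0.89)]
scene peg1 [([528.6, 44.5, 80.6], 0.91), ([596.7, -174.1, 81.3], 0.89)]
scene peg2 [([528.6, 44.5, 80.6], 0.91), ([596.7, -174.1, 81.3], 0.89)]
scene peg3 [([528.6, 44.5, 80.6], 0.91), ([596.7, -174.1, 81.3], 0.89)]
scene slicker [([638.1, 200.8, 2.4], 0.77)]
scene jar [([786.8, -180.6, -2.5], 0.81)]
scene case [([773.4, 156.9, -0.4], 0.88)]
scene mallet [([618.6, 431.9, -0.9], 0.68), ([457.3, -97.9, 74.9], 0.27)]
scene loose_iron [([528.9, 43.3, 77.9], 0.57), ([346.0, -349.2, -2.4], 0.5)]
scene small_chisel [([617.1, 329.2, -3.3], 0.4)]
side deck_centre [([567.8, -66.4, 
[... 237 characters left out ...]
78.9, 62.8], 0.6)]
side pin_foot [([411.2, 282.7, 6.3], 0.5)]
side peg0 [([598.8, -175.1, 80.0], 0.89), ([455.4, -101.4, 77.8], 0.78)]
side peg1 [([598.8, -175.1, 80.0], 0.89), ([455.4, -101.4, 77.8], 0.78)]
side peg2 [([598.8, -175.1, 80.0], 0.89), ([455.4, -101.4, 77.8], 0.78)]
side peg3 [([598.8, -175.1, 80.0], 0.89), ([455.4, -101.4, 77.8], 0.78)]
side slicker [([635.2, 200.7, -1.0], 0.75), ([622.4, 431.5, 0.1], 0.6)]
side jar [([789.9, -182.5, 2.3], 0.8)]
side case [([773.2, 159.1, 2.3], 0.67)]
side mallet [([618.6, 435.1, -1.5], 0.6), ([771.3, 161.9, 2.2], 0.37)]
side loose_iron [([350.1, -349.5, -0.2], 0.5), ([531.9, 42.3, 80.4], 0.23)]
side small_chisel [([616.7, 326.2, -1.7], 0.69)]
```

View pics/scene0.png

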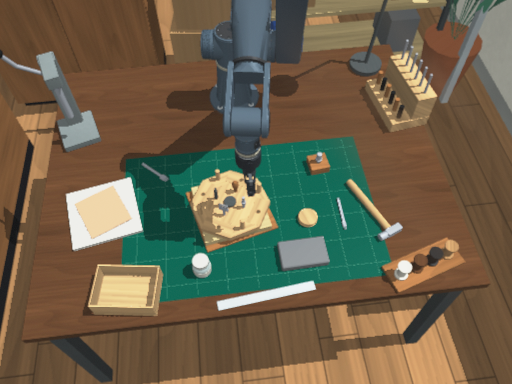

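View pics/side0.png

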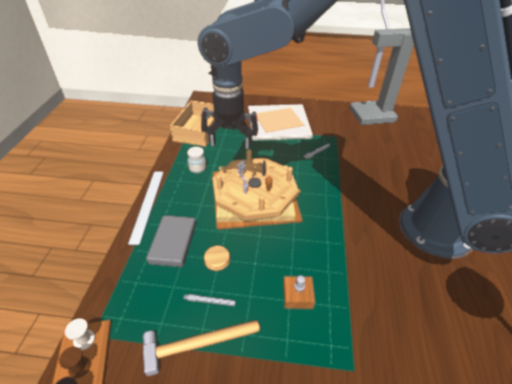

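The scene shows the carousel around (230,208), with the pin block at (318,163) and the bystanders well clear. The side view agrees. The networks put the deck centre at (566,-65), the iron hole at -27° and the front mark at -166°, so the deck needs about -139° (clockwise). I'll move over the pin and turn the jaws tangential to the hole on the way.

jog_arm:
  commands:
    - [50,-2.6,3.2,0,0.12]
    - [50,-2.6,3.2,0,0.12]
    - [50,-2.6,3.2,0,0.12]
    - [50,-2.6,3.2,0,0.12]
    - [50,-2.6,3.2,-1,0.12]
    - [50,-2.6,3.2,-1,0.12]
    - [50,-2.6,3.2,-1,0.12]
    - [50,-2.6,3.2,-1,0.12]

```text
t: 2.37
tcp_pos: [0.4233, 0.2508, 0.195]
tool_rot: [0.287, 0.958, 0.007, 0.007]
force: [0.0, 0.6, 0.0]
finger_gap: 0.504
```

Run:
```python
from h import *
s=st(); p=snapshot('wrist')
from scipy.spatial.transform import Rotation as R
T=np.eye(4);T[:3,:3]=R.from_quat(s['tool_rot']).as_matrix();T[:3,3]=s['tcp_pos'];print(np.round(p['hand_eye'],2), R.from_quat(s['tool_rot']).as_matrix().round(2))
for n in ['pin_knob','pin_foot']: print(models.pinpoint(p,n)[:2])
look('scene',['pin_knob','iron_hole','iron_top','deck_centre']);look('side',['pin_knob','iron_hole','iron_top','deck_centre'])
cv2.imwrite('pics/w1.png',cv2.cvtColor(p['image'],cv2.COLOR_RGB2BGR))
```

```text
t 2.37 tcp [423.3 250.8 195. ] F [0.  0.6 0. ] gap 0.504 R [0.287 0.958 0.007 0.007]
[[ 0.   -0.95 -0.32  0.08]
 [ 1.    0.    0.    0.  ]
 [-0.   -0.32  0.95 -0.14]
 [ 0.    0.    0.    1.  ]] [[-0.83  0.55  0.02]
 [ 0.55  0.83  0.01]
 [-0.01  0.02 -1.  ]]
[{'centre': [0.4144, 0.2854, 0.0668], 'score': 0.81}]
[]
scene pin_knob []
scene iron_hole [([657.1, -113.1, 57.1], 0.88)]
scene iron_top [([615.9, -93.0, 114.3], 0.72)]
scene deck_centre [([563.3, -65.5, 53.8], 0.69)]
side pin_knob [([460.5, -92.5, 57.0], 0.75), ([414.6, 280.8, 65.0], 0.54)]
side iron_hole [([658.0, -113.4, 55.5], 0.6), ([600.7, -174.9, 79.2], 0.54)]
side iron_top [([608.4, -91.0, 118.7], 0.96)]
side deck_centre [([564.9, -63.2, 54.4], 0.78)]
```

View pics/w1.png

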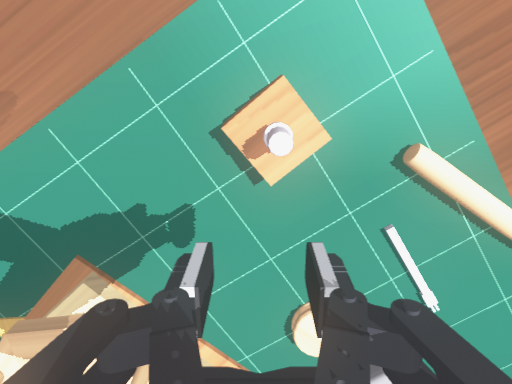

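The wrist image has the pin knob at (279,138), upright in its block. The estimates average about (412,282). I'll move over it and look once more from closer.

jog_arm:
  commands:
    - [60,-0.6,1.6,-2.5,0.04]
    - [60,-0.5,1.5,-2.5,0.04]
    - [60,0,0,-2,0]
    - [60,0,0,0,0]

```text
t: 3.35
tcp_pos: [0.4181, 0.2801, 0.1253]
tool_rot: [0.253, 0.967, 0.01, 0.01]
force: [-0.7, 0.3, 0.4]
finger_gap: 0.6
```

Run:
```python
from h import *
s=st(); p=look('wrist',['pin_knob'],'w2.png')
```

```text
t 3.35 tcp [418.1 280.1 125.3] F [-0.7  0.3  0.4] gap 0.6 R [0.253 0.967 0.01  0.01 ]
wrist pin_knob [([414.5, 282.0, 67.1], 0.77)]
```

View pics/w2.png

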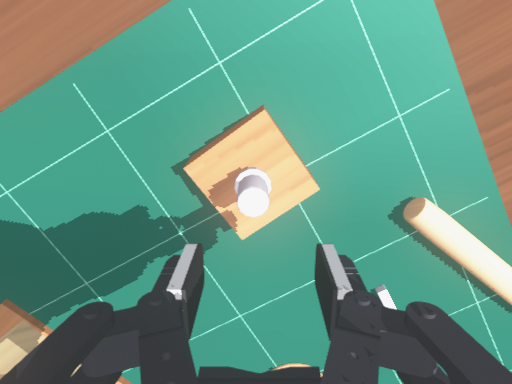

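The knob is at (254,190), centred between the jaws (midpoint about column 260). The network gives (414,282). I'll descend to z ≈ 54 mm and grip.

jog_arm:
  commands:
    - [60,-0.4,0.2,-2.5,0]
    - [60,0,0,-2.5,0]
    - [60,0,0,-1.5,0]
    - [60,0,0,-0.5,0]

```text
t: 3.78
tcp_pos: [0.4233, 0.2841, 0.063]
tool_rot: [0.255, 0.967, 0.016, 0.02]
force: [-0.5, 0.6, -0.2]
finger_gap: 0.599
```

jog_arm:
  commands:
    - [20,0,0,0,0]
    - [0,0,0,0,0]
    - [0,0,0,0,0]
    - [0,0,0,0,0]
    - [0,0,0,0,0]
  squeeze: 40

```text
t: 4.2
tcp_pos: [0.4248, 0.2831, 0.0667]
tool_rot: [0.255, 0.967, 0.016, 0.021]
force: [-1.1, -2.2, -0.4]
finger_gap: 0.203
```

Run:
```python
from h import *
s=st(); print(np.round(s['q'],3),np.round(s['qd'],3)); p=look('wrist',['pin_knob'],'w3.png')
from scipy.spatial.transform import Rotation as R
print(R.from_quat(s['tool_rot']).as_matrix().round(3))
```

```text
t 4.2 tcp [424.8 283.1  66.7] F [-1.1 -2.2 -0.4] gap 0.203 R [0.255 0.967 0.016 0.021]
[ 0.367  0.633  1.889  0.005  0.566 -0.691] [-0.002 -0.018  0.001 -0.001  0.01   0.   ]
wrist pin_knob [([417.6, 290.1, 68.8], 0.9)]
[[-0.869  0.493  0.048]
 [ 0.494  0.869  0.021]
 [-0.032  0.042 -0.999]]
```

View pics/w3.png

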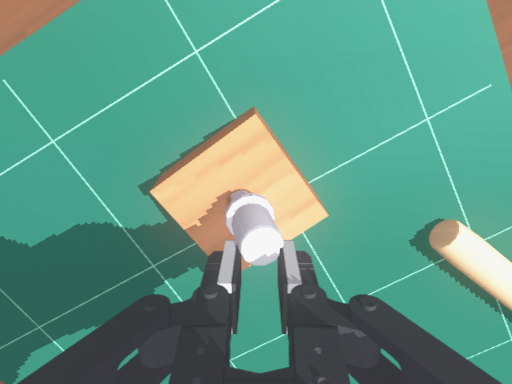

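The fingers are near the knob, whose top is at (261,245), but they sit about 9 mm short along tool x and a bit high. The moves drift a few mm. I'll open, correct and regrip.

jog_arm:
  commands:
    - [50,0,0,0,0]
    - [50,0,0,0,0]
    - [50,-0.8,0.2,0,0]
    - [50,0,0,0,0]
    - [50,0,0,0,0]

```text
t: 4.72
tcp_pos: [0.4188, 0.2869, 0.0683]
tool_rot: [0.255, 0.966, 0.019, 0.024]
force: [-0.3, 0.1, -0.9]
finger_gap: 0.502
```

Run:
```python
from h import *
s=st(); look('wrist',['pin_knob'],'w4.png'); look('scene',['pin_knob']); look('side',['pin_knob'])
```

```text
t 4.72 tcp [418.8 286.9  68.3] F [-0.3  0.1 -0.9] gap 0.502 R [0.255 0.966 0.019 0.024]
wrist pin_knob [([416.6, 288.0, 66.8], 0.78)]
scene pin_knob [([410.0, 290.1, 67.0], 0.63), ([458.8, -90.6, 53.7], 0.18)]
side pin_knob [([414.3, 285.8, 66.4], 0.44)]
```

jog_arm:
  commands:
    - [50,-0.5,0,-1.3,0]
    - [50,-0.1,0,-0.3,0]

```text
t: 5.18
tcp_pos: [0.4141, 0.2869, 0.0526]
tool_rot: [0.256, 0.966, 0.02, 0.025]
force: [-0.4, -0.9, 0.6]
finger_gap: 0.499
```

jog_arm:
  commands:
    - [0,0,0,0,0]
    - [0,0,0,0,0]
    - [0,0,0,0,0]
    - [0,0,0,0,0]
  squeeze: 50

```text
t: 5.52
tcp_pos: [0.411, 0.2842, 0.0534]
tool_rot: [0.254, 0.967, 0.016, 0.021]
force: [0.4, -2.5, 5.1]
finger_gap: 0.222
```

Run:
```python
from h import *
s=st(); look('wrist',['pin_knob'],'w5.png')
```

```text
t 5.52 tcp [411.  284.2  53.4] F [ 0.4 -2.5  5.1] gap 0.222 R [0.254 0.967 0.016 0.021]
wrist pin_knob [([412.5, 287.1, 65.5], 0.59)]
```

View pics/w5.png

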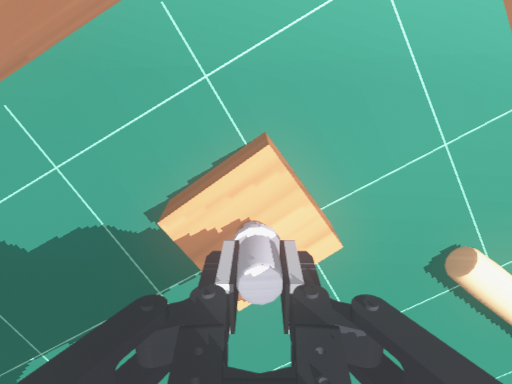

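The knob is gripped squarely between the pads (picture centre about (260,265)). Lifting next.

jog_arm:
  commands:
    - [0,0,0,1,0]
    - [0,0,0,2,0]
    - [0,0,0,3,0]
    - [0,0,0,3,0]
    - [0,0,0,3,0]
    - [0,0,0,2,0]
    - [0,0,0,0,0]

```text
t: 6.2
tcp_pos: [0.41, 0.2826, 0.2]
tool_rot: [0.255, 0.967, 0.015, 0.02]
force: [0.8, 0.1, -1.1]
finger_gap: 0.217
```

jog_arm:
  commands:
    - [0,1.5,-2.3,1,0.04]
    - [0,2,-3.2,0.5,0.04]
    - [0,2,-3.2,0,0.04]
    - [0,2,-3.2,0,0.04]
    - [0,2,-3.2,0,0]
    - [0,2,-3.2,0,0]
    - [0,2,-3.2,0,0]
    - [0,1,-1.6,0,0]

```text
t: 6.87
tcp_pos: [0.5545, 0.0446, 0.2132]
tool_rot: [0.168, 0.986, 0.017, 0.018]
force: [0.0, 0.9, -0.5]
finger_gap: 0.214
```

jog_arm:
  commands:
    - [0,1.8,-2.8,0,-0.03]
    - [0,1.9,-2.8,0,-0.03]
    - [0,1.9,-2.8,0,-0.03]
    - [0,1.9,-2.8,0,-0.03]
    - [0,1.5,-2.2,0,0]
    - [0,0.5,-0.9,-0.5,0]
    - [0,0,0,0,0]

```text
t: 7.45
tcp_pos: [0.6503, -0.1118, 0.1977]
tool_rot: [0.234, 0.972, 0.016, 0.013]
force: [-0.8, 0.9, -1.6]
finger_gap: 0.215
```

Run:
```python
from h import *
s=st(); 
look('wrist',['pin_knob','pin_foot','iron_hole','iron_top'],'w6.png'); look('scene',['pin_foot','pin_knob','iron_hole','deck_centre']); look('side',['pin_foot','pin_knob','iron_hole','deck_centre','iron_top'])
```

```text
t 7.45 tcp [ 650.3 -111.8  197.7] F [-0.8  0.9 -1.6] gap 0.215 R [0.234 0.972 0.016 0.013]
wrist pin_knob [([654.0, -112.4, 209.2], 0.85)]
wrist pin_foot [([651.3, -113.0, 147.9], 0.9)]
wrist iron_hole [([659.6, -113.3, 52.2], 0.7), ([653.4, -106.2, 209.8], 0.29)]
wrist iron_top [([613.5, -91.7, 114.4], 0.74)]
scene pin_foot [([646.7, -107.3, 151.6], 0.39)]
scene pin_knob [([647.6, -107.2, 212.9], 0.46)]
scene iron_hole [([655.1, -115.2, 56.0], 0.89), ([648.2, -108.1, 211.7], 0.38)]
scene deck_centre [([566.7, -67.2, 50.6], 0.76)]
side pin_foot [([529.0, 41.8, 79.7], 0.51)]
side pin_knob [([650.1, -109.4, 215.0], 0.57)]
side iron_hole [([660.5, -115.9, 53.6], 0.69)]
side deck_centre [([566.1, -63.6, 55.3], 0.69)]
side iron_top [([612.0, -89.8, 122.0], 0.65)]
```

View pics/w6.png

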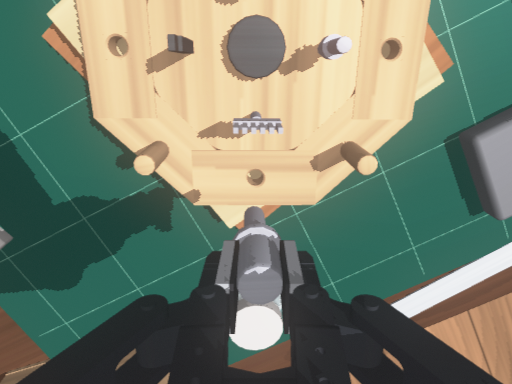

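The wrist view shows the six-prong comb at (257,125), its hole at (256,177) and the pin foot at about (254,212). The jaws are tangential and clear of the pegs. I'll shift over the hole and go down to just above the deck.

jog_arm:
  commands:
    - [0,0.4,-0.1,-1.5,0]
    - [0,0.4,-0.1,-2,0]
    - [0,0,0,-2,0]
    - [0,0,0,-1,0]
    - [0,0,0,0,0]

```text
t: 8.67
tcp_pos: [0.6604, -0.1126, 0.1315]
tool_rot: [0.233, 0.972, 0.016, 0.016]
force: [-1.1, -0.1, -0.9]
finger_gap: 0.218
```

```bash
cat >> h.py <<'E'
from scipy.spatial.transform import Rotation as Rot
def pix(p,s,uv,z):
    T=np.eye(4);T[:3,:3]=Rot.from_quat(s['tool_rot']).as_matrix();T[:3,3]=s['tcp_pos'];M=T@p['hand_eye']
    d=M[:3,:3]@np.linalg.solve(p['intrinsics'],[uv[0],uv[1],1]);return (M[:3,3]+d*(z-M[2,3])/d[2])*1000
E
python3 - <<'E'
from h import *
s=st(); p=look('wrist',['pin_foot','pin_knob','iron_hole'],'w7.png')
np.savez('w7.npz',**{k:np.array(p[k]) for k in ('hand_eye','intrinsics')},q=s['tool_rot'],t=s['tcp_pos'])
z=Rot.from_quat(s['tool_rot']).as_matrix()[:,2]; print(z.round(3), 'foot FK',(np.array(s['tcp_pos'])-z*.0187+z*.066)*1000)
i=p['image'][60:310,160:360];cv2.imwrite('pics/w7c.png',cv2.cvtColor(cv2.resize(i,None,fx=2.4,fy=2.4,interpolation=2),cv2.COLOR_RGB2BGR))
E
```

```text
t 8.67 tcp [ 660.4 -112.6  131.5] F [-1.1 -0.1 -0.9] gap 0.218 R [0.233 0.972 0.016 0.016]
wrist pin_foot [([661.3, -111.7, 81.9], 0.63)]
wrist pin_knob [([664.8, -110.3, 145.2], 0.8)]
wrist iron_hole [([657.4, -116.5, 50.0], 0.56)]
[ 0.039  0.023 -0.999] foot FK [ 662.22366591 -111.47841603   84.21844508]
```

View pics/w7c.png

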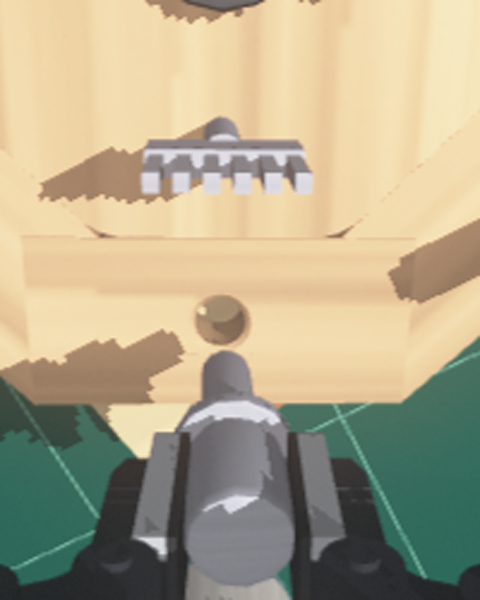

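The crop shows the hole at (222,319), i.e. full-image (252.5,193), and the foot at about (227,362), i.e. (254.6,211).

Run:
```python
from h import *
d=np.load('w7.npz'); s=dict(tool_rot=d['q'],tcp_pos=d['t']); print('hole',pix(d,s,(252.5,192.9),.054)); 
for z in (.078,.082,.086): print('foot',z,pix(d,s,(254.6,210.8),z))
```

```text
hole [ 657.8065444  -111.17105352   54.        ]
foot 0.078 [ 660.35334802 -111.62008147   78.        ]
foot 0.082 [ 658.72199674 -110.90692572   82.        ]
foot 0.086 [ 657.09064546 -110.19376998   86.        ]
```

jog_arm:
  commands:
    - [0,-0.2,-0.1,-0.9,0]
    - [0,0,0,-0.9,0]
    - [0,0,0,0,0]

```text
t: 9.12
tcp_pos: [0.6625, -0.115, 0.1197]
tool_rot: [0.232, 0.972, 0.015, 0.023]
force: [0.7, -0.5, -1.3]
finger_gap: 0.213
```

Run:
```python
from h import *
s=st(); p=look('wrist',['pin_foot','iron_hole'],'w8.png')
np.savez('w8.npz',**{k:np.array(p[k]) for k in ('hand_eye','intrinsics')},q=s['tool_rot'],t=s['tcp_pos'])
i=p['image'][130:255,200:310];cv2.imwrite('pics/w8c.png',cv2.cvtColor(cv2.resize(i,None,fx=4.5,fy=4.5,interpolation=2),cv2.COLOR_RGB2BGR))
```

```text
t 9.12 tcp [ 662.5 -115.   119.7] F [ 0.7 -0.5 -1.3] gap 0.213 R [0.232 0.972 0.015 0.023]
wrist pin_foot [([665.1, -117.1, 68.7], 0.58)]
wrist iron_hole []
```

View pics/w8c.png

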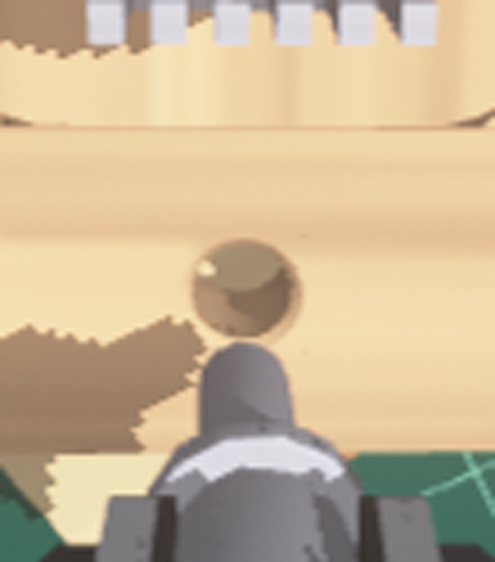

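Run:
```python
from h import *
d=np.load('w8.npz'); s=dict(tool_rot=d['q'],tcp_pos=d['t']); h=pix(d,s,(254.7,194.2),.054);print('hole',h); 
for z in (.069,.072,.075):
  f=pix(d,s,(254,211),z); print('foot',z,f,h-f)
R=Rot.from_quat(d['q']).as_matrix();print(R.round(3));z=R[:,2];print('FKfoot',(d['t']+z*.0475)*1000)
```

```text
hole [ 658.04018251 -111.24098048   54.        ]
foot 0.069 [ 661.92287919 -114.1852271    69.        ] [ -3.88269668   2.94424662 -15.        ]
foot 0.072 [ 660.65272278 -113.62709929   72.        ] [ -2.61254027   2.38611881 -18.        ]
foot 0.075 [ 659.38256637 -113.06897148   75.        ] [ -1.34238386   1.82799101 -21.        ]
[[-0.891  0.451  0.052]
 [ 0.452  0.892  0.019]
 [-0.038  0.04  -0.998]]
FKfoot [ 664.98479658 -114.15725468   72.23269075]
```

Camera-relative offset to the hole is about (-3.5,+2.5) mm. The foot tolerates ±3 mm, so I'll shift and go down gently while watching the force.

jog_arm:
  commands:
    - [0,-0.4,0.3,-0.6,0]
    - [0,0,0,-0.5,0]
    - [0,0,0,0,0]

```text
t: 9.52
tcp_pos: [0.6597, -0.1122, 0.1103]
tool_rot: [0.232, 0.972, 0.015, 0.025]
force: [-1.0, 0.1, -1.0]
finger_gap: 0.217
```

Run:
```python
from h import *
s=st(); p=look('wrist',['pin_foot','iron_hole'],'w9.png')
np.savez('w9.npz',**{k:np.array(p[k]) for k in ('hand_eye','intrinsics')},q=s['tool_rot'],t=s['tcp_pos'])
i=p['image'][130:255,200:310];cv2.imwrite('pics/w9c.png',cv2.cvtColor(cv2.resize(i,None,fx=4.5,fy=4.5,interpolation=2),cv2.COLOR_RGB2BGR))
```

```text
t 9.52 tcp [ 659.7 -112.2  110.3] F [-1.   0.1 -1. ] gap 0.217 R [0.232 0.972 0.015 0.025]
wrist pin_foot [([661.1, -112.7, 59.2], 0.68)]
wrist iron_hole [([656.5, -115.4, 53.5], 0.64), ([660.7, -112.9, 59.7], 0.35)]
```

View pics/w9c.png

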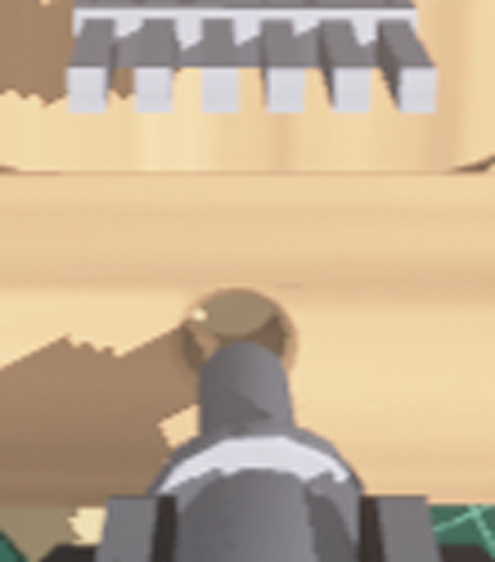

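The foot edge is at crop (245,343) and the hole centre at about (239,342). Computing the remaining offset.

Run:
```python
from h import *
d=np.load('w9.npz'); s=dict(tool_rot=d['q'],tcp_pos=d['t']); h=pix(d,s,(253.1,206),.054);print('hole',h); 
for z in (.058,.060,.063):
  f=pix(d,s,(254.4,211.5),z); print('foot',z,f,h-f)
```

```text
hole [ 658.45679801 -111.42791512   54.        ]
foot 0.058 [ 660.42029099 -111.6641058    58.        ] [-1.96349298  0.23619068 -4.        ]
foot 0.06 [ 659.5589926  -111.28900706   60.        ] [-1.10219459 -0.13890806 -6.        ]
foot 0.063 [ 658.26704501 -110.72635895   63.        ] [ 0.18975299 -0.70155616 -9.        ]
```

jog_arm:
  commands:
    - [0,-0.15,0,-0.5,0]
    - [0,-0.05,0,-0.5,0]
    - [0,0,0,-0.3,0]

```text
t: 9.92
tcp_pos: [0.6592, -0.1128, 0.0984]
tool_rot: [0.232, 0.972, 0.015, 0.027]
force: [0.3, -0.1, -0.9]
finger_gap: 0.218
```

jog_arm:
  commands:
    - [0,-0.05,0,-0.5,0]
    - [0,-0.05,0,-0.5,0]
    - [0,0,0,-0.3,0]

```text
t: 10.17
tcp_pos: [0.658, -0.1129, 0.0837]
tool_rot: [0.232, 0.972, 0.015, 0.027]
force: [0.1, 0.9, -1.4]
finger_gap: 0.222
```

The foot is clearly in the hole with no contact force. Releasing and backing off upward.

jog_arm:
  commands:
    - [0,0,0,-0.3,0]
    - [30,0,0,0,0]
    - [50,0,0,0,0]
    - [50,0,0,0,0]
    - [55,0,0,1.5,0]
    - [55,0,0,3,0]
    - [55,0,0,3,0]
    - [55,0,0,3,0]

```text
t: 10.83
tcp_pos: [0.6522, -0.1111, 0.1796]
tool_rot: [0.233, 0.972, 0.016, 0.018]
force: [0.1, -0.3, 0.2]
finger_gap: 0.554
```

Run:
```python
from h import *
s=st(); p=look('wrist',['pin_knob','iron_hole','iron_top','peg0','deck_centre'],'w10.png')
look('scene',['pin_knob','deck_centre','iron_top','peg0','front_mark'])
look('side',['pin_knob','deck_centre','peg0','front_mark'])
```

```text
t 10.83 tcp [ 652.2 -111.1  179.6] F [ 0.1 -0.3  0.2] gap 0.554 R [0.233 0.972 0.016 0.018]
wrist pin_knob [([664.8, -111.9, 92.9], 0.7)]
wrist iron_hole [([656.4, -116.1, 52.1], 0.65)]
wrist iron_top [([614.4, -88.9, 115.9], 0.56)]
wrist peg0 [([597.9, -169.0, 79.3], 0.87), ([672.0, -30.1, 78.8], 0.62)]
wrist deck_centre [([568.1, -67.2, 52.1], 0.69)]
scene pin_knob [([658.9, -111.7, 91.0], 0.38)]
scene deck_centre [([563.3, -65.3, 50.0], 0.85), ([615.9, 329.8, -4.4], 0.15)]
scene iron_top [([614.9, -89.9, 115.5], 0.87)]
scene peg0 [([673.1, -34.7, 77.6], 0.84), ([530.3, 45.0, 80.5], 0.81)]
scene front_mark [([462.1, -92.5, 52.3], 0.77), ([657.3, -115.6, 58.2], 0.63)]
side pin_knob [([658.3, -115.5, 89.0], 0.63), ([611.6, -88.8, 125.0], 0.51)]
side deck_centre [([565.8, -66.0, 53.2], 0.61), ([610.5, -87.8, 118.6], 0.29)]
side peg0 [([455.8, -101.0, 78.1], 0.98), ([675.4, -33.6, 80.7], 0.92)]
side front_mark [([460.3, -93.0, 56.8], 0.93)]
```

View pics/w10.png

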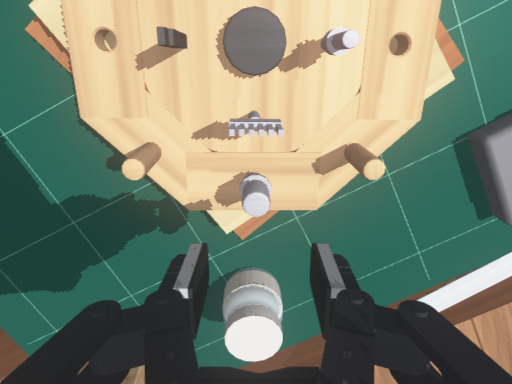

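The pin stands in the hole at (256,195), with the knob at z ≈ 91 mm (37 mm above the deck) and released. Next I'll close the fingers, go behind the +18° peg at (673,-33), and push it clockwise with the jaw axis kept radial.

jog_arm:
  commands:
    - [20,0.1,1.5,0,-0.11]
    - [0,0.1,2.5,0,-0.11]
    - [0,0.1,2.5,0,-0.11]
    - [0,0.1,2.3,0,-0.11]
    - [0,0.1,1.5,0,-0.11]
    - [0,0,0.3,0,0]

```text
t: 12.18
tcp_pos: [0.6585, -0.0048, 0.1791]
tool_rot: [0.502, 0.865, 0.009, 0.023]
force: [-0.4, 0.2, -1.5]
finger_gap: -0.001
```

Run:
```python
from h import *
s=st(); print(np.round(s['q'],2)); p=look('wrist',['pin_knob','peg0'],'w11.png')
```

```text
t 12.18 tcp [658.5  -4.8 179.1] F [-0.4  0.2 -1.5] gap -0.001 R [0.502 0.865 0.009 0.023]
[-0.18  0.61  1.43  0.    1.05 -0.7 ]
wrist pin_knob [([664.6, -108.7, 90.9], 0.83)]
wrist peg0 [([673.6, -33.4, 75.0], 0.94), ([533.0, 38.4, 78.4], 0.88)]
```

jog_arm:
  commands:
    - [0,-0.1,0.1,-1.5,0]
    - [0,-0.1,0.1,-2.5,0]
    - [0,-0.1,0,-2.5,0]
    - [0,0,0,-2,0]
    - [0,0,0,-0.8,0]
    - [0,0,0,0,0]

```text
t: 12.83
tcp_pos: [0.6589, -0.0159, 0.0861]
tool_rot: [0.499, 0.866, 0.009, 0.029]
force: [-0.1, 0.3, -0.1]
finger_gap: -0.002
```

Run:
```python
import numpy as np
for f in range(28,-128,-4):
    a,b=np.radians(f),np.radians(f-4); P=[566+112*np.cos(a),-66+112*np.sin(a)]
    print(f,np.round(P,0),np.round(11.2*np.array([np.cos(b)-np.cos(a),np.sin(b)-np.sin(a)]),2))
```

```text
28 [665. -13.] [ 0.34 -0.7 ]
24 [668. -20.] [ 0.29 -0.72]
20 [671. -28.] [ 0.24 -0.74]
16 [674. -35.] [ 0.19 -0.76]
12 [676. -43.] [ 0.14 -0.77]
8 [677. -50.] [ 0.08 -0.78]
4 [678. -58.] [ 0.03 -0.78]
0 [678. -66.] [-0.03 -0.78]
-4 [678. -74.] [-0.08 -0.78]
-8 [677. -82.] [-0.14 -0.77]
-12 [676. -89.] [-0.19 -0.76]
-16 [674. -97.] [-0.24 -0.74]
-20 [ 671. -104.] [-0.29 -0.72]
-24 [ 668. -112.] [-0.34 -0.7 ]
-28 [ 665. -119.] [-0.39 -0.68]
-32 [ 661. -125.] [-0.44 -0.65]
-36 [ 657. -132.] [-0.48 -0.62]
-40 [ 652. -138.] [-0.52 -0.58]
-44 [ 647. -144.] [-0.56 -0.54]
-48 [ 641. -149.] [-0.6 -0.5]
-52 [ 635. -154.] [-0.63 -0.46]
-56 [ 629. -159.] [-0.66 -0.41]
-60 [ 622. -163.] [-0.69 -0.37]
-64 [ 615. -167.] [-0.71 -0.32]
-68 [ 608. -170.] [-0.73 -0.27]
-72 [ 601. -173.] [-0.75 -0.22]
-76 [ 593. -175.] [-0.76 -0.16]
-80 [ 585. -176.] [-0.77 -0.11]
-84 [ 578. -177.] [-0.78 -0.05]
-88 [ 570. -178.] [-0.78  0.  ]
-92 [ 562. -178.] [-0.78  0.05]
-96 [ 554. -177.] [-0.77  0.11]
-100 [ 547. -176.] [-0.76  0.16]
-104 [ 539. -175.] [-0.75  0.22]
-108 [ 531. -173.] [-0.73  0.27]
-112 [ 524. -170.] [-0.71  0.32]
-116 [ 517. -167.] [-0.69  0.37]
-120 [ 510. -163.] [-0.66  0.41]
-124 [ 503. -159.] [-0.63  0.46]
```

jog_arm:
  commands:
    - [0,0.5,-0.15,-0.4,0]
    - [0,0.25,-0.3,-0.3,0]
    - [0,0.2,-0.4,0,-0.03]
    - [0,0.2,-0.45,0,-0.05]

```text
t: 13.17
tcp_pos: [0.6682, -0.028, 0.0797]
tool_rot: [0.534, 0.845, 0.009, 0.025]
force: [-1.5, 4.1, -2.1]
finger_gap: -0.002
```

jog_arm:
  commands:
    - [0,0.27,-0.6,0,-0.06]
    - [0,0.2,-0.6,0,-0.06]
    - [0,0.15,-0.65,0,-0.06]
    - [0,0.1,-0.65,0,-0.06]

```text
t: 13.5
tcp_pos: [0.6741, -0.0495, 0.0799]
tool_rot: [0.636, 0.771, 0.008, 0.021]
force: [-0.2, 4.6, -3.6]
finger_gap: 0.001
```

jog_arm:
  commands:
    - [0,0.15,-0.78,0,-0.07]
    - [0,0.08,-0.78,0,-0.07]
    - [0,0.02,-0.78,0,-0.07]
    - [0,-0.03,-0.78,0,-0.07]
    - [0,-0.08,-0.78,0,-0.07]
    - [0,-0.13,-0.77,0,-0.07]
    - [0,-0.18,-0.76,0,-0.07]
    - [0,-0.24,-0.74,0,-0.07]

```text
t: 14.17
tcp_pos: [0.6699, -0.1037, 0.0807]
tool_rot: [0.832, 0.554, 0.008, 0.014]
force: [1.0, 6.2, -3.6]
finger_gap: 0.001
```

Run:
```python
from h import *
look('scene',['iron_top','pin_knob','peg0','iron_hole']);look('side',['iron_top','pin_knob','iron_hole'])
```

```text
scene iron_top [([584.1, -117.1, 116.3], 0.91)]
scene pin_knob [([564.0, -68.9, 53.5], 0.69), ([785.6, -180.7, 2.2], 0.41)]
scene peg0 [([466.7, -12.7, 74.8], 0.96), ([665.2, -121.2, 79.6], 0.69)]
scene iron_hole [([591.5, -168.1, 58.6], 0.68)]
side iron_top [([575.8, -111.3, 118.7], 0.58)]
side pin_knob [([585.9, -169.8, 89.8], 0.37)]
side iron_hole [([592.5, -169.9, 52.2], 0.65)]
```

The iron hole and pin are at -76°, with the tool at -20°. The iron angle is therefore about the tool angle minus 56°, and the lock is expected at a tool angle between -101° and -119°.

jog_arm:
  commands:
    - [0,-0.28,-0.72,0,-0.07]
    - [0,-0.34,-0.7,0,-0.07]
    - [0,-0.38,-0.68,0,-0.07]
    - [0,-0.43,-0.65,0,-0.07]
    - [0,-0.48,-0.62,0,-0.07]
    - [0,-0.52,-0.58,0,-0.07]
    - [0,-0.56,-0.54,0,-0.07]
    - [0,-0.59,-0.5,0,-0.07]

```text
t: 15.28
tcp_pos: [0.6442, -0.1467, 0.0813]
tool_rot: [0.955, 0.294, 0.015, 0.019]
force: [4.0, 2.0, -3.0]
finger_gap: 0.001
```

jog_arm:
  commands:
    - [0,-0.6,-0.51,0,-0.05]
    - [0,-0.63,-0.46,0,-0.05]
    - [0,-0.66,-0.41,0,-0.05]
    - [0,-0.69,-0.36,0,-0.06]
    - [0,-0.71,-0.31,0,-0.06]
    - [0,-0.73,-0.26,0,-0.06]
    - [0,-0.75,-0.21,0,-0.06]
    - [0,-0.6,-0.12,0,-0.06]

```text
t: 15.95
tcp_pos: [0.604, -0.1724, 0.0829]
tool_rot: [0.997, 0.063, 0.027, 0.027]
force: [3.7, 0.6, -2.5]
finger_gap: -0.005
```

Run:
```python
from h import *
s=st();print(np.round(s['q'],2))
look('scene',['iron_top','pin_knob','peg0','iron_hole']);look('side',['iron_top','pin_knob','iron_hole'])
```

```text
t 15.95 tcp [ 604.  -172.4   82.9] F [ 3.7  0.6 -2.5] gap -0.005 R [0.997 0.063 0.027 0.027]
[-0.45  0.7   1.59 -0.03  0.77  1.02]
scene iron_top [([540.1, -111.1, 118.6], 0.94)]
scene pin_knob [([348.1, -348.5, -2.9], 0.31)]
scene peg0 [([674.4, -44.9, 80.3], 0.93), ([454.4, -86.8, 81.0], 0.92)]
scene iron_hole [([503.3, -150.0, 56.1], 0.63), ([346.6, -349.3, 1.3], 0.5)]
side iron_top [([534.2, -109.1, 122.2], 0.86)]
side pin_knob [([501.6, -146.8, 88.8], 0.48), ([584.3, -178.1, 81.6], 0.46)]
side iron_hole [([503.5, -153.5, 55.1], 0.57)]
```

jog_arm:
  commands:
    - [0,-0.74,-0.2,-0.1,-0.06]
    - [0,-0.76,-0.15,-0.1,-0.06]
    - [0,-0.77,-0.1,0,-0.06]
    - [0,-0.78,-0.05,0,-0.06]
    - [0,-0.7,0.03,0,-0.06]
    - [0,-0.4,0.04,0,-0.04]

```text
t: 16.9
tcp_pos: [0.5711, -0.179, 0.0838]
tool_rot: [0.993, -0.112, 0.032, 0.035]
force: [3.4, -1.8, -2.2]
finger_gap: 0.001
```

jog_arm:
  commands:
    - [0,-0.5,0.02,0,-0.04]
    - [0,-0.45,0.04,0,-0.04]
    - [0,-0.4,0.05,0,-0.03]
    - [0,-0.4,0.06,0,-0.03]

```text
t: 17.23
tcp_pos: [0.5581, -0.1794, 0.0842]
tool_rot: [0.982, -0.184, 0.035, 0.039]
force: [3.4, -1.2, -2.2]
finger_gap: -0.001
```

jog_arm:
  commands:
    - [0,-0.3,0.04,0,-0.02]
    - [0,-0.3,0.04,0,-0.02]
    - [0,-0.3,0.05,0,-0.02]
    - [0,-0.3,0.06,0,-0.02]

```text
t: 17.57
tcp_pos: [0.5483, -0.1784, 0.0844]
tool_rot: [0.973, -0.226, 0.036, 0.041]
force: [3.7, -2.4, -1.8]
finger_gap: 0.002
```

jog_arm:
  commands:
    - [0,-0.25,0.06,0,-0.02]
    - [0,-0.25,0.06,0,-0.02]
    - [0,-0.25,0.06,0,-0.02]

```text
t: 17.82
tcp_pos: [0.5404, -0.1769, 0.0843]
tool_rot: [0.965, -0.258, 0.036, 0.042]
force: [3.9, -2.6, -1.4]
finger_gap: 0.0
```

jog_arm:
  commands:
    - [0,-0.25,0.07,0,-0.02]
    - [0,-0.25,0.07,0,-0.02]
    - [0,-0.25,0.07,0,-0.02]

```text
t: 18.07
tcp_pos: [0.5323, -0.1748, 0.0845]
tool_rot: [0.956, -0.289, 0.034, 0.043]
force: [3.1, -1.3, -1.9]
finger_gap: 0.002
```

jog_arm:
  commands:
    - [0,-0.25,0.08,0,-0.02]
    - [0,-0.25,0.08,0,-0.02]
    - [0,-0.25,0.08,0,-0.02]

```text
t: 18.32
tcp_pos: [0.5243, -0.1721, 0.0848]
tool_rot: [0.945, -0.321, 0.033, 0.045]
force: [3.8, -1.8, -1.4]
finger_gap: 0.004
```

jog_arm:
  commands:
    - [0,-0.25,0.09,0,-0.02]
    - [0,-0.25,0.09,0,-0.02]
    - [0,-0.25,0.09,0,-0.02]

```text
t: 18.57
tcp_pos: [0.5159, -0.1688, 0.0851]
tool_rot: [0.934, -0.353, 0.032, 0.045]
force: [2.3, -0.5, -0.3]
finger_gap: 0.001
```

Run:
```python
from h import *
for c in ('scene','side'): p=look(c,['iron_top','pin_knob','iron_hole','peg0','pin_foot','front_mark'],c+'9.png')
```

```text
scene iron_top [([517.7, -79.7, 115.0], 0.79)]
scene pin_knob [([652.6, -132.6, 80.8], 0.65), ([460.3, -73.6, 85.1], 0.51)]
scene iron_hole [([463.5, -80.6, 56.9], 0.68)]
scene peg0 [([652.6, -132.1, 80.3], 0.89), ([501.8, -158.3, 77.8], 0.74)]
scene pin_foot []
scene front_mark [([461.2, -94.4, 51.4], 0.98), ([348.5, -349.3, -2.1], 0.29)]
side iron_top [([508.1, -72.4, 123.1], 0.67), ([347.4, -345.2, -1.5], 0.65)]
side pin_knob [([462.1, -80.7, 75.2], 0.56), ([650.1, -129.2, 78.4], 0.32)]
side iron_hole [([464.0, -83.6, 54.3], 0.92), ([565.8, -64.2, 53.6], 0.49)]
side peg0 [([629.5, 22.4, 77.9], 0.95), ([474.2, -0.8, 78.8], 0.8)]
side pin_foot [([463.0, -79.5, 19.3], 0.43)]
side front_mark [([464.5, -90.2, 55.0], 0.88)]
```

The side view has the knob at z ≈ 75, foot at 19, which suggests the pin has dropped. Testing with another gentle push.

jog_arm:
  commands:
    - [0,-0.15,0.07,0,0]
    - [0,-0.15,0.07,0,0]

```text
t: 19.43
tcp_pos: [0.5146, -0.1683, 0.0851]
tool_rot: [0.934, -0.352, 0.034, 0.046]
force: [3.9, -1.2, -1.3]
finger_gap: -0.004
```

jog_arm:
  commands:
    - [0,-0.1,0.05,0,0]

```text
t: 19.52
tcp_pos: [0.5145, -0.1683, 0.0853]
tool_rot: [0.934, -0.352, 0.035, 0.046]
force: [2.9, -1.1, -1.5]
finger_gap: -0.001
```

jog_arm:
  commands:
    - [0,-0.25,0.1,0,0]
    - [0,-0.25,0.1,0,0]

```text
t: 19.68
tcp_pos: [0.5121, -0.1675, 0.086]
tool_rot: [0.934, -0.352, 0.038, 0.046]
force: [4.4, -2.3, -2.1]
finger_gap: 0.001
```

jog_arm:
  commands:
    - [0,-0.25,0.1,0,0]
    - [0,-0.25,0.1,0,0]
    - [0,-0.25,0.1,0,0]

```text
t: 19.93
tcp_pos: [0.5113, -0.168, 0.0877]
tool_rot: [0.934, -0.351, 0.047, 0.046]
force: [6.1, -3.2, -3.0]
finger_gap: -0.003
```

Run:
```python
from h import *
for c in ('scene','side'): p=look(c,['iron_top','pin_knob','iron_hole','peg0','pin_foot'],c+'10.png')
```

```text
scene iron_top [([519.0, -75.2, 114.9], 0.83), ([460.5, -77.1, 75.7], 0.33)]
scene pin_knob [([463.5, -74.8, 75.6], 0.62)]
scene iron_hole [([462.9, -79.4, 56.3], 0.83), ([460.5, -78.7, 76.0], 0.31)]
scene peg0 [([493.9, -156.4, 77.2], 0.94), ([470.6, 2.4, 80.4], 0.73)]
scene pin_foot []
side iron_top []
side pin_knob [([461.4, -77.3, 77.8], 0.43), ([461.5, -94.4, 57.5], 0.27)]
side iron_hole [([462.8, -78.3, 52.7], 0.74), ([567.0, -64.8, 54.0], 0.71)]
side peg0 [([629.5, 20.3, 79.4], 0.82), ([478.5, -2.8, 79.7], 0.75)]
side pin_foot []
```

The deck has stopped (0.9 mm moved of 8 mm commanded), force is rising, and the knob is at z ≈ 76, so it is locked. Backing away and checking from above.

jog_arm:
  commands:
    - [0,0.8,-0.3,0,0]
    - [0,1.2,-0.4,0,0]
    - [0,0.3,0,2,0]
    - [0,0,0,3.5,0]
    - [0,0,0,3.5,0]
    - [0,0,0,3,0]
    - [0,0,0,0,0]

```text
t: 21.12
tcp_pos: [0.5248, -0.1704, 0.2073]
tool_rot: [0.935, -0.352, 0.031, 0.045]
force: [-0.2, -0.1, 0.8]
finger_gap: 0.003
```

Run:
```python
from h import *
st()
for c in ('scene','side','wrist'): p=look(c,['pin_knob','pin_foot','iron_hole','iron_top','deck_centre','front_mark'],c+'11.png')
p=snapshot('side'); cv2.imwrite('pics/fin.png',cv2.cvtColor(np.hstack([cv2.resize(snapshot('scene')['image'][150:260,170:290],(400,367),interpolation=2),cv2.resize(p['image'][140:240,200:310],(400,367),interpolation=2)]),cv2.COLOR_RGB2BGR))
```

```text
t 21.12 tcp [ 524.8 -170.4  207.3] F [-0.2 -0.1  0.8] gap 0.003 R [ 0.935 -0.352  0.031  0.045]
scene pin_knob [([460.8, -91.0, 53.5], 0.68), ([460.0, -76.0, 75.0], 0.61)]
scene pin_foot []
scene iron_hole [([461.5, -78.4, 56.0], 0.74)]
scene iron_top [([517.0, -73.8, 116.2], 0.89)]
scene deck_centre [([562.7, -67.0, 54.3], 0.59), ([474.3, 2.7, 81.2], 0.45)]
scene front_mark [([459.6, -92.5, 52.5], 0.83), ([785.1, -182.0, 1.6], 0.16)]
side pin_knob [([458.9, -81.2, 77.3], 0.54), ([773.8, 163.2, 2.5], 0.46)]
side pin_foot [([611.7, 323.8, 0.1], 0.58)]
side iron_hole [([462.7, -77.9, 53.3], 0.69)]
side iron_top [([512.8, -73.7, 121.6], 0.57)]
side deck_centre [([566.8, -64.5, 55.7], 0.91), ([462.6, -80.1, 53.2], 0.19)]
side front_mark [([463.5, -92.0, 56.7], 0.73)]
wrist pin_knob [([465.3, -76.4, 76.7], 0.73)]
wrist pin_foot [([477.7, 3.7, 76.4], 0.16)]
wrist iron_hole [([459.8, -79.2, 49.9], 0.94)]
wrist iron_top [([515.0, -72.4, 118.0], 0.68)]
wrist deck_centre [([564.1, -69.4, 52.4], 0.85)]
wrist front_mark [([460.8, -89.4, 50.6], 0.59)]
```

View pics/fin.png

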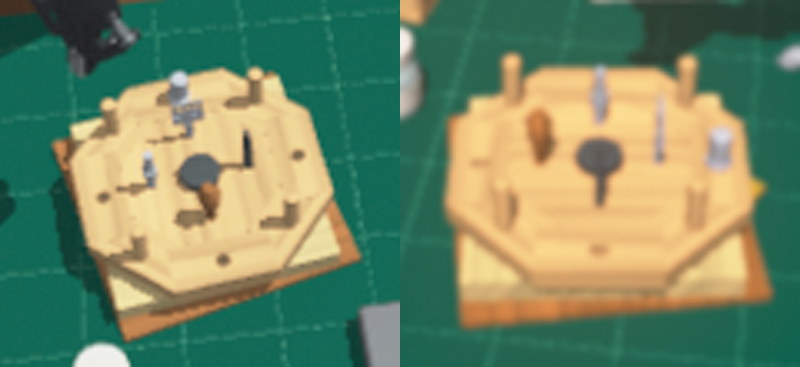

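The scene and side crops show the iron at the front by the brass pointer, with the pin knob low. The knob height estimates (75–77 mm) aren't precise enough to prove it is flush, so I'll press gently on top; home puts the knob top at 88 mm.

jog_arm:
  commands:
    - [0,-1.2,1.7,0,0.1]
    - [0,-1.2,1.8,0,0.1]
    - [0,-1.2,1.8,0,0.1]
    - [0,-1.2,1.8,0,0.1]
    - [0,-1,1.4,-1,0.1]
    - [0,-0.2,0.3,-2,0]
    - [0,0,0,-2,0]
    - [0,0,0,0,0]

```text
t: 22.93
tcp_pos: [0.4618, -0.0793, 0.1533]
tool_rot: [0.994, -0.097, 0.043, 0.036]
force: [-0.2, 0.5, 0.9]
finger_gap: 0.004
```

jog_arm:
  commands:
    - [0,0,0,-1.8,0]
    - [0,0,0,-1.8,0]
    - [0,0,0,-1,0]
    - [0,0,0,0,0]

```text
t: 23.27
tcp_pos: [0.4646, -0.0804, 0.1083]
tool_rot: [0.994, -0.097, 0.045, 0.037]
force: [0.1, -0.1, -0.5]
finger_gap: -0.001
```

jog_arm:
  commands:
    - [0,-0.2,0.2,-0.8,0]
    - [0,0,0,-0.4,0]

```text
t: 23.43
tcp_pos: [0.4646, -0.0794, 0.0978]
tool_rot: [0.993, -0.097, 0.047, 0.038]
force: [0.0, 0.6, 0.3]
finger_gap: 0.003
```

jog_arm:
  commands:
    - [0,0,0,-0.3,0]
    - [0,0,0,-0.3,0]

```text
t: 23.6
tcp_pos: [0.4664, -0.0803, 0.093]
tool_rot: [0.993, -0.097, 0.049, 0.038]
force: [0.4, 0.3, 0.3]
finger_gap: 0.002
```

jog_arm:
  commands:
    - [0,0,0,-0.25,0]
    - [0,0,0,-0.25,0]

```text
t: 23.77
tcp_pos: [0.4676, -0.081, 0.0888]
tool_rot: [0.993, -0.097, 0.05, 0.039]
force: [-2.2, -0.9, 16.3]
finger_gap: 0.001
```

Contact at z ≈ 88.5 mm with 16 N upward, which is the height of a fully seated pin. Retreating and doing a last check.

jog_arm:
  commands:
    - [0,0,0,1.5,0]
    - [0,0,0,3,0]
    - [0,0,0,3,0]
    - [0,0,0,3,0]
    - [0,1,0,2,0]
    - [0,0,0,0,0]
    - [0,0,0,0,0]

```text
t: 24.35
tcp_pos: [0.4767, -0.0809, 0.2193]
tool_rot: [0.993, -0.098, 0.05, 0.038]
force: [-1.0, -0.2, 0.1]
finger_gap: 0.0
```

Run:
```python
from h import *
st()
for c in ('scene','side','wrist'): p=look(c,['pin_knob','iron_hole','iron_top','front_mark'],c+'12.png')
workorder.sign_off()
```

```text
t 24.35 tcp [476.7 -80.9 219.3] F [-1.  -0.2  0.1] gap 0.0 R [ 0.993 -0.098  0.05   0.038]
scene pin_knob [([461.2, -76.0, 80.1], 0.38)]
scene iron_hole [([460.0, -78.2, 54.9], 0.94), ([616.2, 329.6, -4.7], 0.67)]
scene iron_top [([519.3, -77.5, 116.1], 0.66)]
scene front_mark [([462.2, -91.4, 55.1], 0.69)]
side pin_knob [([462.3, -77.8, 76.3], 0.4)]
side iron_hole [([466.4, -79.9, 53.3], 0.71)]
side iron_top [([512.7, -72.6, 119.6], 0.57), ([634.8, 200.3, -3.3], 0.26)]
side front_mark [([463.1, -93.6, 60.3], 0.93)]
wrist pin_knob [([466.3, -73.7, 75.9], 0.67)]
wrist iron_hole [([462.0, -79.6, 53.5], 0.77)]
wrist iron_top [([517.0, -73.9, 116.2], 0.83)]
wrist front_mark [([464.1, -90.2, 53.9], 0.65)]
the job is handed in; nothing more can be done
```

I stood the pin in the iron's hole and let go of it. I then pushed one rim peg clockwise through about 140° until the deck locked, and handed the job in at about 24.4 s.

- **Turning force:** readings at the end of each move stayed at or below about 7.5 N; peaks within a move were not recorded.
- **Lock:** at the end the deck moved only about 1 mm for 8 mm commanded while the force rose. The iron's hole then measured about 10–14 mm from the front mark (limit 22 mm).
- **Pin seated:** closed fingers pressed on the knob met it at z ≈ 88.5 mm with 16 N. A fully seated pin puts the knob top at 88 mm.
- **Disagreeing check:** the last side and wrist views put the knob at z ≈ 76 mm, which is fully home. The scene camera gave 80 mm at a low score of 0.38, and I trusted the press instead.
- **Not measured again:** I did not re-measure the bystanders' positions after the job. The arm was last left above the pin at z ≈ 219 mm, touching nothing.

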